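# Sort sealed canisters by weight and clamp the full ones for sonication

## Robot

A 6-joint arm with a two-finger parallel gripper is mounted at the origin on the work surface. World frame = base frame: x ahead of the robot, y to its left, z up, the work surface at z = 0. Lengths are in m, angles in rad, forces in N, time in s.
With the tool pointing down it reaches from about 0.375 to 0.9 m from the base axis. Payload 3.1 kg.
Tool frame: the origin (TCP) lies midway between the tips of the shut fingers; the grasp point (between the pads) lies 19 mm behind it; z points along the fingers, y is the direction in which the jaws open and shut (so a half turn about z gives the same grasp; the last joint's range is limited). The gripper opens to 85 mm and grips with 20 to 120 N. Pads are 22 mm wide; open, the fingers measure 114 mm over their backs; the gripper's body (76 mm by 85 mm) begins 54 mm behind the grasp point. The pads swing forward as they close: fully open they stand 13 mm farther back than shut.
Start: joints at [-1.375, 0.527, 1.433, -0, 1.181, -0.178], TCP at [0.229, -0.582, 0.231] pointing down, gripper open.
Joint ranges: [-3.08, 3.08], [-0.75, 2.2], [0.22, 2.44], [-1.43, 4.57], [0, 2.65], [-2.85, 2.85]. Speed limits (rad/s): [2.79, 2.79, 3.14, 3.14, 3.14, 3.14].

## Interface

Orientations are given as a 3x3 rotation matrix whose columns are the frame's x, y, z axes.
In Python, from bench import * gives the robot as it stands. The module is installed in compiled form; this text tells all that it offers. Calls block until the motion is done:
- move_to(position, orientation): joint-space move of the TCP to a pose.
- line_to(position, rotation=None, rate=0.15): straight line of the TCP; rotation=None keeps the orientation; rate is the mean speed in m/s.
- move_j(angles): joint-space move.
- set_gripper(opening, force=None): finger opening in m; force is the grip in N (None keeps the last); returns when the fingers have stopped.
- sleep(seconds).
- ik(position, orientation): joint angles nearest the present ones, or None.
- read_state(): the state.
- snapshot(name): name is "scene" or "top" or "wrist"; returns a dict with "pixels" (480x640x3 uint8, blue, green, red), "depth" (480x640 float32, m along the optical axis (not along the pixel's ray), 0 where there is no reading), "vfov" (degrees; the focal length in pixels is half the picture's height over the tangent of half this angle, whatever the lens; pixels are square), "cx", "cy" (the principal point, pixels), "rvec" (rotation vector, rad) and "tvec" (3), from world to camera coordinates, as OpenCV has them; the wrist camera has in their place "hand_eye" (4x4, takes a point from camera to tool coordinates, whose origin is the TCP and whose axes are the flange's). Camera axes: x right, y down, z forward; pixel columns grow to the right and rows downward; lengths in m; the calibration is good to about 2 mm. The wrist camera is an equidistant fisheye: a pixel r from the principal point sees the ray r / f radians off the axis. A picture is of the moment at which its call begins: read the wrist's pose just before it.
A pose or a line that the arm cannot do raises PlanningError and nothing moves.
- job_done(): hands the job in, once; it reports no verdict.
The state is a dict: "t": time; "joints": joint angles; "joint_vel": joint speeds; "effort": joint torques, N m; "ee_pos": TCP position; "tool_rot": TCP orientation; "wrist_force": force on the tool from outside, world axes, zero at the start; "ft_torque": the same for the moment, N m; "grip_width": finger opening in m.
Only numpy, scipy, OpenCV 4.12 (cv2) and the standard library are available. Lean on these libraries where they do the work, as an engineer would, in place of code of your own. Each camera call takes 0.05 s, during which the arm holds its last target.

## Task

Draw the sliding jaw of the clamp holder fully back, then lift each canister lying about on the spill tray to feel whether it is full or empty: lay the full ones on their sides in a row on the holder's sloping bed, crosswise, so that they rest against its fixed stop, and put the empty ones in the steel tray. When all are sorted, slide the jaw up until its sprung pad meets the row and gives by about half of its travel, and leave the row clamped like that. Leave the wash bottle and the beaker alone.

Things in the scene. Friction and masses are not known exactly. Their poses are not given: they have to be found in the camera images.
- can_a: sealed aluminium canister, a plain cylinder 40 mm in diameter, 64 mm long, with a 13 mm long black cap of the same diameter at its +x end; starts lying on the spill tray and rolls easily. Origin at its centre, x along its axis. It is either full (about 300 g) or empty (about 60 g): this cannot be seen, only felt as weight when lifted. May be absent
- can_b: sealed aluminium canister, a plain cylinder 40 mm in diameter, 64 mm long, with a 13 mm long black cap of the same diameter at its +x end; starts lying on the spill tray and rolls easily. Origin at its centre, x along its axis. It is either full (about 300 g) or empty (about 60 g): this cannot be seen, only felt as weight when lifted. May be absent
- can_c: sealed aluminium canister, a plain cylinder 40 mm in diameter, 64 mm long, with a 13 mm long black cap of the same diameter at its +x end; starts lying on the spill tray and rolls easily. Origin at its centre, x along its axis. It is either full (about 300 g) or empty (about 60 g): this cannot be seen, only felt as weight when lifted. May be absent
- can_d: sealed aluminium canister, a plain cylinder 40 mm in diameter, 64 mm long, with a 13 mm long black cap of the same diameter at its +x end; starts lying on the spill tray and rolls easily. Origin at its centre, x along its axis. It is either full (about 300 g) or empty (about 60 g): this cannot be seen, only felt as weight when lifted. May be absent
- can_e: sealed aluminium canister, a plain cylinder 40 mm in diameter, 64 mm long, with a 13 mm long black cap of the same diameter at its +x end; starts lying on the spill tray and rolls easily. Origin at its centre, x along its axis. It is either full (about 300 g) or empty (about 60 g): this cannot be seen, only felt as weight when lifted. May be absent
- can_f: sealed aluminium canister, a plain cylinder 40 mm in diameter, 64 mm long, with a 13 mm long black cap of the same diameter at its +x end; starts lying on the spill tray and rolls easily. Origin at its centre, x along its axis. It is either full (about 300 g) or empty (about 60 g): this cannot be seen, only felt as weight when lifted. May be absent
- holder: fixed clamp holder, 120 mm wide (x), from y = -170 to +120 mm long. Origin on its underside (4 mm above the bench), midway between the fixed stop's face (y = +90 mm, steel plate 46 mm high) and the pad face of the fully drawn back jaw (y = -90 mm). Between them lies the bed, 90 mm wide in x, without side walls; canisters lie on it with axes along x, side by side along y
- bed_mid (a point): middle of the bed's top surface, 12.7 mm above the holder's underside, at the holder's x = y = 0; axes as the holder. The bed slopes 3 degrees down towards +y (52 microns per mm: 8 mm above the underside at the stop, 17 mm at the other end), so that canisters roll to the stop
- stop_face (a point): point on the fixed stop's face, y = +90 mm in the holder's frame
- jaw (a joint): slide of the jaw along the holder's +y, m: 0 fully drawn back (180 mm free between pad and stop), up to 0.155 towards the stop. It drags with about 12 N of friction and stays where it is left
- jaw_handle (a point): grip point on the jaw's black upright fin, 12 mm thick (holder's y) and 26 mm wide (x); its top is 17 mm above, its foot (the jaw block's flat top) 31 mm below this point. It stands 48 mm behind the pad's face, mid-depth on the block, which is 96 mm wide and reaches from 24 to 70 mm behind that face. Axes as the holder
- pad (a joint): how far the sprung rubber pad on the jaw's front is pushed back into the jaw, m: 0 free, 0.016 bottomed. Spring 500 N/m without preload (half travel takes about 4 N)
- pad_face (a point): centre of the pad's front face, 90 mm wide and 24 mm high; axes as the holder
- empties_tray: fixed steel tray for the empties, 136 mm (x) by 170 mm (y) outside, 24 mm high, walls and floor 3 mm. Origin under its centre, 4 mm above the bench
- spill_tray: fixed white spill tray under the work, 420 mm (x) by 780 mm (y), floor 4 mm thick, rim 6 mm thick, its top 16 mm above the bench. Origin under its centre at bench height
- wash_bottle: bystander: white bottle 64 mm in diameter, 160 mm high, standing on the bench beside the spill tray; origin under its centre
- beaker: bystander: glass beaker 72 mm in diameter, 85 mm high, standing on the bench beside the spill tray; origin under its centre
Mind the look-alikes: they are no part of the job. What is shaped like the can_c but pink or red is not meant.

How it is judged:
On the way, in this order (a step that is already met when the one before it is completed fails the run):
1. the jaw is drawn fully back (within 15 mm) (value of joint jaw below 0.015 m), for 0.2 s.
2. every full canister lies on the holder's bed (pressing on the holder with over 1.5 N, as only a full one does) and every empty one in the steel tray (resting there with under 1.5 N) (((x of can_a in the frame of bed_mid between -0.025 and 0.025 m and y of can_a in the frame of bed_mid between -0.1 and 0.09 m and z of can_a in the frame of bed_mid between 0.005 and 0.035 m and contact force between can_a and holder above 1.5 N) or (x of can_a in the frame of empties_tray between -0.066 and 0.066 m and y of can_a in the frame of empties_tray between -0.083 and 0.083 m and z of can_a in the frame of empties_tray below 0.045 m and contact force between can_a and empties_tray between 0.2 and 1.5 N)) and ((x of can_b in the frame of bed_mid between -0.025 and 0.025 m and y of can_b in the frame of bed_mid between -0.1 and 0.09 m and z of can_b in the frame of bed_mid between 0.005 and 0.035 m and contact force between can_b and holder above 1.5 N) or (x of can_b in the frame of empties_tray between -0.066 and 0.066 m and y of can_b in the frame of empties_tray between -0.083 and 0.083 m and z of can_b in the frame of empties_tray below 0.045 m and contact force between can_b and empties_tray between 0.2 and 1.5 N)) and ((x of can_c in the frame of bed_mid between -0.025 and 0.025 m and y of can_c in the frame of bed_mid between -0.1 and 0.09 m and z of can_c in the frame of bed_mid between 0.005 and 0.035 m and contact force between can_c and holder above 1.5 N) or (x of can_c in the frame of empties_tray between -0.066 and 0.066 m and y of can_c in the frame of empties_tray between -0.083 and 0.083 m and z of can_c in the frame of empties_tray below 0.045 m and contact force between can_c and empties_tray between 0.2 and 1.5 N)) and ((x of can_d in the frame of bed_mid between -0.025 and 0.025 m and y of can_d in the frame of bed_mid between -0.1 and 0.09 m and z of can_d in the frame of bed_mid between 0.005 and 0.035 m and contact force between can_d and holder above 1.5 N) or (x of can_d in the frame of empties_tray between -0.066 and 0.066 m and y of can_d in the frame of empties_tray between -0.083 and 0.083 m and z of can_d in the frame of empties_tray below 0.045 m and contact force between can_d and empties_tray between 0.2 and 1.5 N)) and ((x of can_e in the frame of bed_mid between -0.025 and 0.025 m and y of can_e in the frame of bed_mid between -0.1 and 0.09 m and z of can_e in the frame of bed_mid between 0.005 and 0.035 m and contact force between can_e and holder above 1.5 N) or (x of can_e in the frame of empties_tray between -0.066 and 0.066 m and y of can_e in the frame of empties_tray between -0.083 and 0.083 m and z of can_e in the frame of empties_tray below 0.045 m and contact force between can_e and empties_tray between 0.2 and 1.5 N)) and ((x of can_f in the frame of bed_mid between -0.025 and 0.025 m and y of can_f in the frame of bed_mid between -0.1 and 0.09 m and z of can_f in the frame of bed_mid between 0.005 and 0.035 m and contact force between can_f and holder above 1.5 N) or (x of can_f in the frame of empties_tray between -0.066 and 0.066 m and y of can_f in the frame of empties_tray between -0.083 and 0.083 m and z of can_f in the frame of empties_tray below 0.045 m and contact force between can_f and empties_tray between 0.2 and 1.5 N))), for 0.2 s.
3. the jaw's pad is pushed in 4 to 12 mm by the row (value of joint pad between 0.004 and 0.012 m), for 0.2 s.
At the end, for the whole second after the job is handed in: every full canister lies at rest on the bed between pad and stop, axis crosswise within 0.2 rad and centred within 25 mm of the bed's middle line; the pad stays pushed in by 4 to 12 mm; every empty canister rests in the steel tray (all of step 3 and ((x of can_a in the frame of bed_mid between -0.025 and 0.025 m and y of can_a in the frame of bed_mid between -0.1 and 0.09 m and z of can_a in the frame of bed_mid between 0.005 and 0.035 m and contact force between can_a and holder above 1.5 N and angle between the x axis of can_a and the x axis of bed_mid, either way round below 0.2 rad) or (x of can_a in the frame of empties_tray between -0.066 and 0.066 m and y of can_a in the frame of empties_tray between -0.083 and 0.083 m and z of can_a in the frame of empties_tray below 0.045 m and contact force between can_a and empties_tray between 0.2 and 1.5 N)) and ((x of can_b in the frame of bed_mid between -0.025 and 0.025 m and y of can_b in the frame of bed_mid between -0.1 and 0.09 m and z of can_b in the frame of bed_mid between 0.005 and 0.035 m and contact force between can_b and holder above 1.5 N and angle between the x axis of can_b and the x axis of bed_mid, either way round below 0.2 rad) or (x of can_b in the frame of empties_tray between -0.066 and 0.066 m and y of can_b in the frame of empties_tray between -0.083 and 0.083 m and z of can_b in the frame of empties_tray below 0.045 m and contact force between can_b and empties_tray between 0.2 and 1.5 N)) and ((x of can_c in the frame of bed_mid between -0.025 and 0.025 m and y of can_c in the frame of bed_mid between -0.1 and 0.09 m and z of can_c in the frame of bed_mid between 0.005 and 0.035 m and contact force between can_c and holder above 1.5 N and angle between the x axis of can_c and the x axis of bed_mid, either way round below 0.2 rad) or (x of can_c in the frame of empties_tray between -0.066 and 0.066 m and y of can_c in the frame of empties_tray between -0.083 and 0.083 m and z of can_c in the frame of empties_tray below 0.045 m and contact force between can_c and empties_tray between 0.2 and 1.5 N)) and ((x of can_d in the frame of bed_mid between -0.025 and 0.025 m and y of can_d in the frame of bed_mid between -0.1 and 0.09 m and z of can_d in the frame of bed_mid between 0.005 and 0.035 m and contact force between can_d and holder above 1.5 N and angle between the x axis of can_d and the x axis of bed_mid, either way round below 0.2 rad) or (x of can_d in the frame of empties_tray between -0.066 and 0.066 m and y of can_d in the frame of empties_tray between -0.083 and 0.083 m and z of can_d in the frame of empties_tray below 0.045 m and contact force between can_d and empties_tray between 0.2 and 1.5 N)) and ((x of can_e in the frame of bed_mid between -0.025 and 0.025 m and y of can_e in the frame of bed_mid between -0.1 and 0.09 m and z of can_e in the frame of bed_mid between 0.005 and 0.035 m and contact force between can_e and holder above 1.5 N and angle between the x axis of can_e and the x axis of bed_mid, either way round below 0.2 rad) or (x of can_e in the frame of empties_tray between -0.066 and 0.066 m and y of can_e in the frame of empties_tray between -0.083 and 0.083 m and z of can_e in the frame of empties_tray below 0.045 m and contact force between can_e and empties_tray between 0.2 and 1.5 N)) and ((x of can_f in the frame of bed_mid between -0.025 and 0.025 m and y of can_f in the frame of bed_mid between -0.1 and 0.09 m and z of can_f in the frame of bed_mid between 0.005 and 0.035 m and contact force between can_f and holder above 1.5 N and angle between the x axis of can_f and the x axis of bed_mid, either way round below 0.2 rad) or (x of can_f in the frame of empties_tray between -0.066 and 0.066 m and y of can_f in the frame of empties_tray between -0.083 and 0.083 m and z of can_f in the frame of empties_tray below 0.045 m and contact force between can_f and empties_tray between 0.2 and 1.5 N)) and linear speed of each of can_a, can_b, can_c, can_d, can_e, can_f below 0.02 m/s); the robot touches nothing.
It fails at once if the wash bottle or the beaker is displaced by more than 30 mm (distance of any of wash_bottle, beaker from where it was at the start of the episode above 0.03 m).
Of can_a, can_b, can_c, can_d, can_e, can_f only 4 to 5 are there at a start; the rules pass over those that are not, and their reading is None.
At some moment in a run one of can_a, can_b, can_c, can_d, can_e, can_f may be knocked a few centimetres aside while the robot is not near it.
Once in a run the grip may slacken for a moment while it holds something.
It also fails if it takes over 210 s, if anything falls off the work surface, if the arm or the gripper's body presses on something with over 40 N, if the wrist force passes 120 N, or if a joint passes its speed limit or range.

## Working session

There is one attempt and no reset: what is moved stays moved. The work goes in short steps, each a Python script; the robot and the scene stay as the last script left them, time stands still between calls to the robot, and variables do not carry over. Pictures are saved under pics/ and viewed, and the job is handed in when it is done.

```bash
mkdir -p pics; ls; cat > h.py <<'E'
from bench import *
import numpy as np, cv2
def look(n,fn):
    s=snapshot(n); cv2.imwrite('pics/'+fn+'.png',s['pixels']); np.savez('pics/'+fn+'.npz',**s); return s
def cloud(s):
    f=240/np.tan(np.radians(s['vfov'])/2)
    v,u=np.mgrid[0:480,0:640]; d=s['depth']
    P=np.stack([(u-s['cx'])/f*d,(v-s['cy'])/f*d,d],-1)
    R,_=cv2.Rodrigues(np.array(s['rvec'],float)); t=np.array(s['tvec'],float).ravel()
    W=(P-t)@R; W[d==0]=np.nan; return W
E
python3 - <<'E'
from h import *
print(read_state())
for n in('scene','top','wrist'):
    s=look(n,n+'0'); print(n,s['vfov'],s['cx'],s['cy'],s.get('rvec'),s.get('tvec'),s.get('hand_eye'))
E
```

```text
pics
{'t': 0.0, 'joints': array([-1.37450715e+00,  5.28467251e-01,  1.43389679e+00, -3.47639950e-05,
        1.18134908e+00, -1.78519262e-01]), 'joint_vel': array([ 0.00076715,  0.00196608,  0.00055628, -0.00070834,  0.00104193,
       -0.00134636]), 'effort': array([ 7.04891263e-04, -4.42351770e+01, -1.78023612e+01, -6.48348737e-05,
        8.48212367e-03, -2.75324425e-06]), 'ee_pos': array([ 0.22867738, -0.58091057,  0.23033467]), 'tool_rot': array([[ 9.30572999e-01,  3.66106126e-01, -4.45100422e-04],
       [ 3.66106234e-01, -9.30570753e-01,  2.07347600e-03],
       [ 3.44914828e-04, -2.09247482e-03, -9.99997751e-01]]), 'wrist_force': array([ 0.07857956, -0.10213167,  1.52771706]), 'ft_torque': array([0.00059991, 0.00744855, 0.00396023]), 'grip_width': 0.08517556967925924}
scene 48.28178181873571 319.70788815170937 249.3336783258995 [ 2.07047074  0.83351221 -0.46012512] [-0.36167711 -0.10203529  1.55639   ] None
top 49.471301342319755 325.7028280234327 232.98736305941046 [ 2.10968898 -2.15746082  0.15034819] [0.07948534 0.48840562 1.15703343] None
wrist 65.70646984690485 321.576661205395 239.03600985262827 None None [[ 5.69743401e-04 -9.45087841e-01 -3.26815925e-01  8.42884619e-02]
 [ 9.99999783e-01  6.46564952e-04 -1.26424064e-04  4.83350059e-04]
 [ 3.30789569e-04 -3.26815782e-01  9.45088004e-01 -1.44350205e-01]
 [ 0.00000000e+00  0.00000000e+00  0.00000000e+00  1.00000000e+00]]
```

View pics/scene0.png

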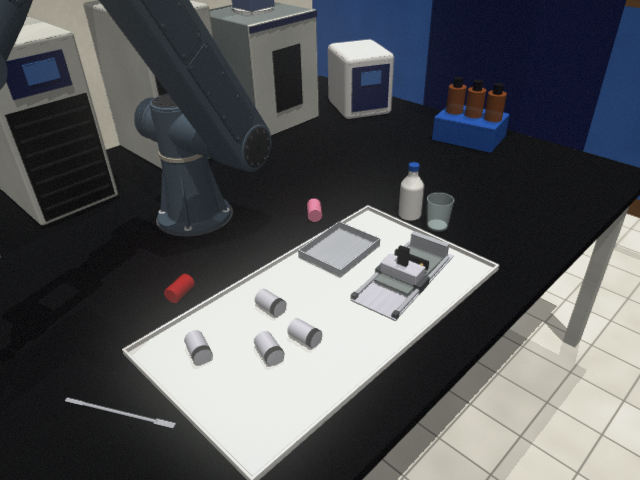

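View pics/top0.png

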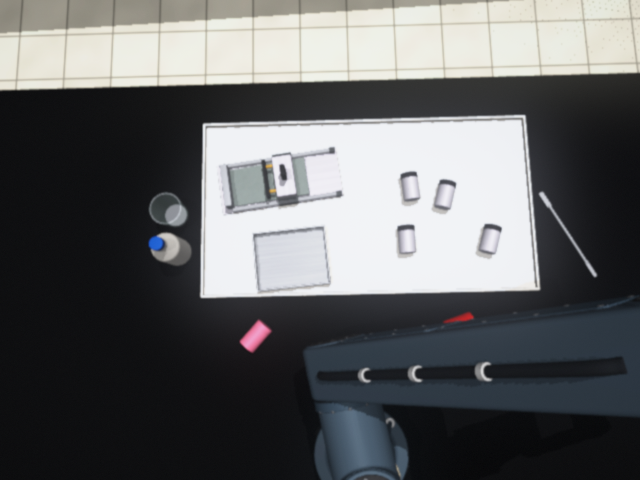

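Four silver canisters with black caps are on the tray, at top pixels (410,187), (445,194), (406,239) and (490,239). The pink (255,336) and red (460,320) look-alikes are off the tray and not meant. Next I'll measure.

```bash
cat >> h.py <<'E'
def cans(s,W=None):
    """silver cans on the white tray: blobs by height; returns list of (x,y,z,yaw of cap end, len,wid,pix)"""
    W=cloud(s) if W is None else W
    return W
E
python3 - <<'E'
import numpy as np,cv2
import sys; from h import cloud
s=dict(np.load('pics/top0.npz')); W=cloud(s)
np.set_printoptions(precision=4,suppress=True)
for n,(u,v) in dict(can1=(410,187),can2=(445,194),can3=(406,239),can4=(490,239),floor=(370,210),bench=(100,300),fin=(283,175),block=(292,170),bedhi=(325,172),bedlo=(245,185),tray=(290,258),stop=(223,190),cBL=(204,296),cTL=(204,125),cTR=(525,117),cBR=(538,288),traytop=(256,262)).items():
    print(n,W[v,u], s['pixels'][v,u])
g=s['pixels'][110:310,190:550]; cv2.imwrite('pics/crop.png',cv2.resize(g,None,fx=2.2,fy=2.2,interpolation=cv2.INTER_CUBIC))
Z=W[110:310,190:550,2]; cv2.imwrite('pics/z.png',cv2.resize(np.clip(np.nan_to_num(Z)*3000,0,255).astype(np.uint8),None,fx=2.2,fy=2.2,interpolation=0))
E
```

```text
can1 [ 0.5924 -0.1287  0.0427] [240 233 235]
can2 [ 0.5739 -0.2085  0.0425] [242 235 237]
can3 [ 0.4717 -0.1145  0.0396] [241 234 236]
can4 [ 0.4665 -0.3038  0.0444] [238 232 233]
floor [ 0.5484 -0.0374  0.0034] [246 243 242]
bench [0.3499 0.6002 0.0006] [18 16 16]
fin [0.6154 0.1606 0.0906] [63 58 57]
block [0.6376 0.1433 0.0512] [218 208 210]
bedhi [0.6416 0.0674 0.0128] [242 236 238]
bedlo [0.6139 0.2585 0.0152] [165 168 157]
tray [0.438  0.154  0.0042] [227 220 218]
stop [0.5937 0.3029 0.0527] [209 201 199]
cBL [0.3533 0.352  0.0174] [232 230 229]
cTL [0.7652 0.3582 0.0177] [234 231 229]
cTR [ 0.7707 -0.4229  0.0006] [166 161 159]
cBR [ 0.3548 -0.4135  0.0165] [214 217 219]
traytop [0.429  0.232  0.0178] [161 153 152]
```

View pics/crop.png

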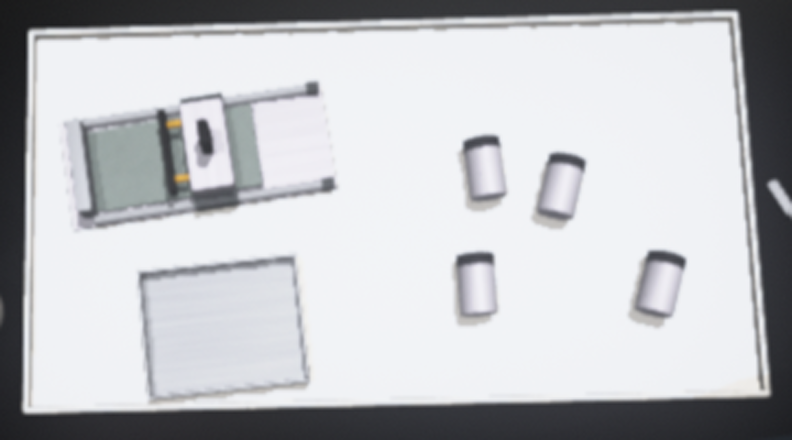

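View pics/z.png

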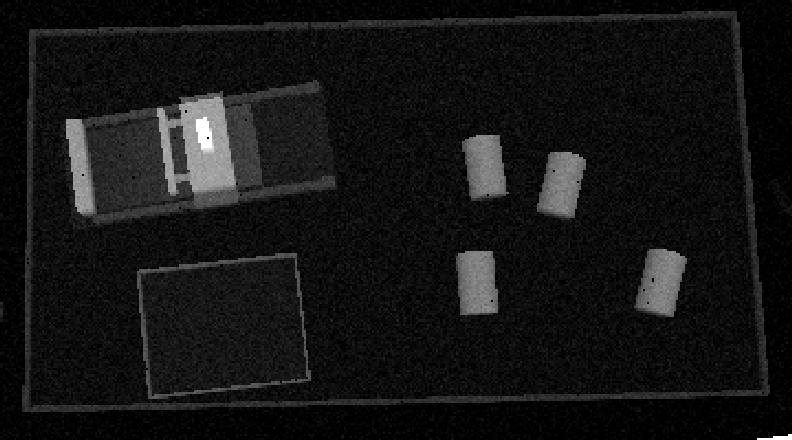

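```bash
cat >> h.py <<'E'
def comps(W,lo,hi,box,minpix=30):
    m=(W[...,2]>lo)&(W[...,2]<hi)&(W[...,0]>box[0])&(W[...,0]<box[1])&(W[...,1]>box[2])&(W[...,1]<box[3])
    n,L,st,_=cv2.connectedComponentsWithStats(m.astype(np.uint8))
    out=[]
    for i in range(1,n):
        if st[i,4]<minpix: continue
        P=W[L==i]
        r=cv2.minAreaRect((P[:,:2]*1000).astype(np.float32))
        out.append((len(P),P,r,L==i))
    return out
def findcans(s,box=(.36,.77,-.43,.37)):
    W=cloud(s); g=s['pixels'].astype(int).sum(2)/3; out=[]
    for n,P,r,m in comps(W,.022,.075,box):
        (cx,cy),(a,b),_=r
        if not(30<min(a,b)<50 and 50<max(a,b)<78): continue
        bp=cv2.boxPoints(r)/1000; e=bp[1]-bp[0]; f=bp[2]-bp[1]
        ax=e if np.linalg.norm(e)>np.linalg.norm(f) else f
        ax=ax/np.linalg.norm(ax); c=np.array([cx,cy])/1000
        along=(W[...,:2]-c)@ax
        k1=g[m&(along>.02)].mean(); k2=g[m&(along<-.02)].mean()
        if k1>k2: ax=-ax
        out.append(dict(c=c,ax=ax,yaw=np.arctan2(ax[1],ax[0]),z=np.median(P[:,2]),ztop=np.percentile(P[:,2],90),size=(a,b),cap=min(k1,k2),body=max(k1,k2)))
    return out
E
python3 - <<'E'
from h import *
s=dict(np.load('pics/top0.npz')); W=cloud(s)
np.set_printoptions(precision=4,suppress=True)
R,_=cv2.Rodrigues(s['rvec']); print('cam',-R.T@s['tvec'])
for c in findcans(s): print(c)
print('holder parts')
for lo,hi in((.036,.06),(.075,.1)):
  for n,P,r,m in comps(W,lo,hi,(.5,.75,0.02,.34),8): print(lo,n,r,P.mean(0),np.median(P[:,2]))
for n,P,r,m in comps(W,.0175,.034,(.36,.5,0.03,.27),8): print('tray',n,r,P.mean(0))
E
```

```text
cam [0.3048 0.053  1.2198]
{'c': array([ 0.5997, -0.1303]), 'ax': array([0.9946, 0.1038], dtype=float32), 'yaw': np.float32(0.10399452), 'z': np.float64(0.040216247040015994), 'ztop': np.float64(0.04522736644453588), 'size': (64.21858215332031, 38.58737564086914), 'cap': np.float64(118.48062015503875), 'body': np.float64(197.46204620462044)}
{'c': array([ 0.5779, -0.2106]), 'ax': array([ 0.9671, -0.2544], dtype=float32), 'yaw': np.float32(-0.25727803), 'z': np.float64(0.03973364031985478), 'ztop': np.float64(0.04488490126697649), 'size': (39.245296478271484, 64.18946838378906), 'cap': np.float64(116.88148148148149), 'body': np.float64(188.82407407407408)}
{'c': array([ 0.4712, -0.3083]), 'ax': array([ 0.9531, -0.3027], dtype=float32), 'yaw': np.float32(-0.30753228), 'z': np.float64(0.04018545612238402), 'ztop': np.float64(0.04485859006780207), 'size': (40.33558654785156, 65.32430267333984), 'cap': np.float64(114.33691756272404), 'body': np.float64(192.0720720720721)}
{'c': array([ 0.4748, -0.116 ]), 'ax': array([ 0.9999, -0.0128], dtype=float32), 'yaw': np.float32(-0.0128434785), 'z'
[... 244 characters left out ...]
12, 175.32382202148438), (97.44263458251953, 70.04578399658203), 7.495985507965088) [0.6223 0.1711 0.0522] 0.053056844063701786
0.036 330 ((608.0383911132812, 298.8651123046875), (100.23114013671875, 16.973175048828125), 8.166458129882812) [0.6065 0.2979 0.0495] 0.050154984886023546
0.075 34 ((626.69873046875, 159.7290496826172), (10.458965301513672, 27.0445556640625), 85.15110778808594) [0.6234 0.1599 0.0931] 0.09575224986370051
tray 242 ((436.1088562011719, 166.40383911132812), (136.13758850097656, 138.67330932617188), 5.098706245422363) [0.4164 0.2019 0.0265]
tray 86 ((436.3304748535156, 67.15330505371094), (24.686542510986328, 123.2432861328125), 83.53691864013672) [0.4274 0.0683 0.0279]
```

```bash
python3 - <<'E'
from h import *
s=dict(np.load('pics/top0.npz')); W=cloud(s)
for n,P,r,m in comps(W,.017,.034,(.345,.525,-0.02,.27),8): print('tray',n,r,P.mean(0)); 
# orient tray from rim points near boundary
P=[c for c in comps(W,.017,.034,(.345,.525,-0.02,.27),8)]
P=np.vstack([c[1] for c in P]); P=P[(P[:,2]>.019)]
r=cv2.minAreaRect((P[:,:2]*1000).astype(np.float32)); print(r)
for n,P,r,m in comps(W,.008,.12,(.5,.75,0.0,.34),200): print('holder',n,r)
# stop top only
P=[c for c in comps(W,.036,.06,(.5,.75,.26,.34),100)][0][1]
T=P[P[:,2]>.050]; print(len(T),cv2.minAreaRect((T[:,:2]*1000).astype(np.float32)), T[:,2].mean())
E
```

```text
tray 448 ((437.8184814453125, 150.8331298828125), (136.6488800048828, 170.13601684570312), 5.175062656402588) [0.44132092 0.15865816 0.02665242]
tray 9 ((354.9731750488281, 11.427647590637207), (9.102834701538086, 4.640897750854492), 88.17581176757812) [0.35494396 0.01116048 0.01812755]
tray 8 ((354.3270568847656, 223.03292846679688), (8.822896957397461, 4.300900936126709), 70.60944366455078) [0.35442162 0.22329907 0.01831428]
tray 9 ((353.876708984375, 208.0582733154297), (11.209098815917969, 4.417691230773926), 74.8995590209961) [0.35442248 0.2086662  0.01824821]
((425.73040771484375, 123.90269470214844), (165.9336395263672, 221.57388305664062), 4.912608623504639)
holder 5560 ((629.1971435546875, 176.85504150390625), (132.7479705810547, 296.0128173828125), 7.667069435119629)
170 ((607.623046875, 298.5046691894531), (99.34979248046875, 15.770608901977539), 7.841484069824219) 0.052029037614202314
```

```bash
cat >> h.py <<'E'
HY=np.radians(7.7); HO=np.array([.6235,.2015])
hx=np.array([np.cos(HY),np.sin(HY)]); hy=np.array([-np.sin(HY),np.cos(HY)])
def hw(x,y): return HO+x*hx+y*hy
TO=np.array([.4378,.1508]); TY=np.radians(5.2)
def rot(yaw,sg=1):
    """tool down, tool y along direction yaw+90deg"""
    y=sg*np.array([-np.sin(yaw),np.cos(yaw),0]); z=np.array([0,0,-1.]); x=np.cross(y,z)
    return np.stack([x,y,z],1)
def best(p,yaw,pref=None):
    c=[]
    for sg in(1,-1):
        R=rot(yaw,sg); q=ik(np.array(p),R)
        if q is not None: c.append((abs(q[5]) ,R,q))
    c.sort(key=lambda t:t[0]); return c[0][1]
def st():
    s=read_state(); return s
def go(p,yaw,R=None):
    R=best(p,yaw) if R is None else R
    move_to(np.array(p,float),R); return R
E
python3 - <<'E'
from h import *
np.set_printoptions(precision=3,suppress=True)
fin=np.array([.6265,.1597])
R=go([*fin,.16],HY); print(st()['joints'],st()['t'])
s=look('wrist','w1'); print(st()['ee_pos'])
s=look('top','t1')
E
```

```text
[ 0.076  0.637  1.44  -0.     1.064  1.513] 3.1167
[0.627 0.159 0.16 ]
```

View pics/w1.png

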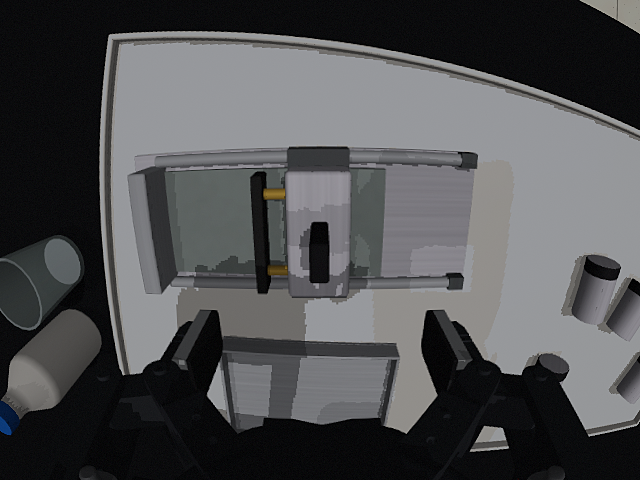

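View pics/t1.png

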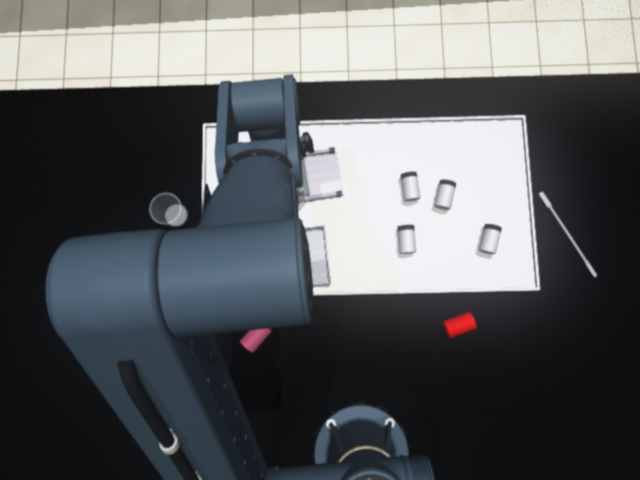

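Wrist view: the fin is at (320,252), centred between the fingers in the closing direction. Going down to grip it and draw it back.

```bash
python3 - <<'E'
from h import *
np.set_printoptions(precision=3,suppress=True)
fin=np.array([.6265,.1597]); R=st()['tool_rot']; R=best([*fin,.16],HY)
line_to([*fin,.066],None,.1)
f0=st()['wrist_force'].copy()
set_gripper(0.0,60); s=st(); print('w',s['grip_width'],s['ee_pos'],s['wrist_force']-f0,s['t'])
p0=s['ee_pos'].copy(); fb=s['wrist_force'].copy()
d=0
while d<.115:
    step=.04 if d<.075 else .004
    d+=step
    line_to([*(fin-d*hy),.066],None,.08 if step>.01 else .03)
    s=st(); fy=(s['wrist_force']-fb)[:2]@hy
    print(round(d,3),s['ee_pos'],'fy',round(fy,1),s['grip_width'])
    if d>.085 and abs(fy)>26: break
print(st()['t'])
E
```

```text
w 0.011490692592117109 [0.627 0.16  0.066] [-0.719  1.425  2.917] 4.975
0.04 [0.632 0.122 0.066] fy 5.2 0.01166666373643482
0.08 [0.637 0.082 0.066] fy 5.4 0.011458211773856636
0.084 [0.637 0.079 0.066] fy 8.0 0.011490569162003089
0.088 [0.638 0.076 0.066] fy 7.5 0.01151991279987958
0.092 [0.638 0.072 0.066] fy 8.2 0.011158546179045633
0.096 [0.639 0.068 0.066] fy 8.1 0.011237758903688326
0.1 [0.64  0.064 0.066] fy 8.3 0.010996801214209827
0.104 [0.64  0.063 0.066] fy 18.1 0.011503536588029035
0.108 [0.64  0.063 0.066] fy 28.7 0.011255117988594932
8.2583
```

```bash
sed -i 's/HO=np.array(\[.6235,.2015\])/HO=np.array([.6237,.2000])/' h.py; python3 - <<'E'
from h import *
np.set_printoptions(precision=3,suppress=True)
fin=np.array([.6265,.1597])
line_to([*(fin-.098*hy),.066],None,.05)   # relax (may pull jaw back slightly)
line_to([*(fin-.0985*hy),.066],None,.05)
print(st()['wrist_force'],st()['ee_pos'])
set_gripper(.06); line_to([*(fin-.0985*hy),.16],None,.2)
# look pose clear of scene: back at y=-0.1 low x
R=go([.42,0.0,.30],0)
s=look('top','t2'); 
for c in findcans(s,(.36,.77,-.43,.02)): print(c['c'],c['yaw'],c['size'],c['ztop'])
W=cloud(s)
for n,P,r,m in comps(W,.036,.11,(.5,.75,0.0,.34),20): print(n,r,P.mean(0))
print(st()['t'])
E
```

```text
[-0.591  6.87   3.924] [0.64  0.063 0.066]
[ 0.603 -0.131] 0.12215212 (57.58700180053711, 39.26829147338867) 0.045449886673895476
[ 0.578 -0.211] -0.26565802 (39.08143997192383, 64.82683563232422) 0.04495244866194303
[ 0.471 -0.308] -0.29860517 (39.716064453125, 64.69843292236328) 0.044683154968946634
930 ((638.2866821289062, 78.56279754638672), (96.27325439453125, 69.64824676513672), 7.655895709991455) [0.639 0.076 0.056]
331 ((608.046142578125, 298.90301513671875), (99.77255249023438, 16.68550682067871), 7.38949728012085) [0.606 0.298 0.049]
11.0917
```

View pics/t2.png

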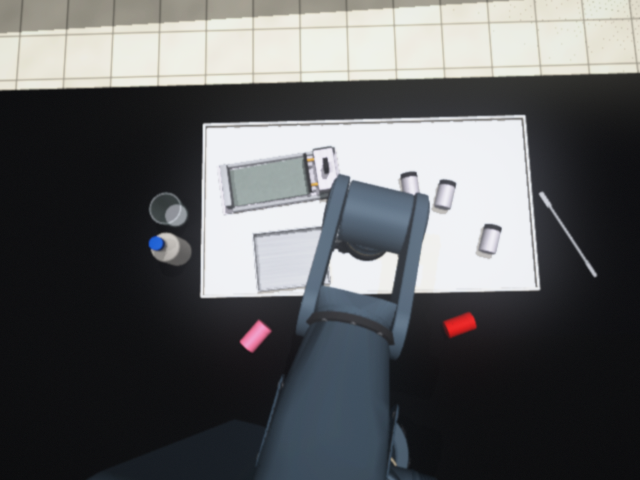

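```bash
cat >> h.py <<'E'
def pick(c,yaw,zt=.006,op=.06):
    """c can centre; returns state & weight"""
    if st()['grip_width']<op-.003 or st()['grip_width']>op+.01: set_gripper(op)
    a=best([*c,.10],yaw); move_to(np.array([*c,.10]),a)
    sleep(.25); f0=np.mean([st()['wrist_force'] for _ in range(1)],0)
    line_to([*c,zt],None,.12); f1=st()['wrist_force']
    set_gripper(0.0,60); w=st()['grip_width']
    line_to([*c,zt+.05],None,.12); sleep(.35)
    f2=[]
    for _ in range(5): f2.append(st()['wrist_force'].copy()); sleep(.02)
    f2=np.mean(f2,0)
    print('pick w',round(w,4),round(st()['grip_width'],4),'down',np.round(f1-f0,2),'lift',np.round(f2-f0,2),'t',st()['t'])
    return a,(f2-f0)[2]
E
python3 - <<'E'
from h import *
np.set_printoptions(precision=3,suppress=True)
print(pick(np.array([.471,-.308]),-.300))
look('wrist','w2')
E
```

```text
pick w 0.0386 0.0382 down [ 0.78  0.88 -0.44] lift [ 0.32  0.68 -3.97] t 14.975
(array([[ 0.955, -0.296,  0.   ],
       [-0.296, -0.955,  0.   ],
       [ 0.   , -0.   , -1.   ]]), np.float64(-3.970009421243711))
```

View pics/w2.png

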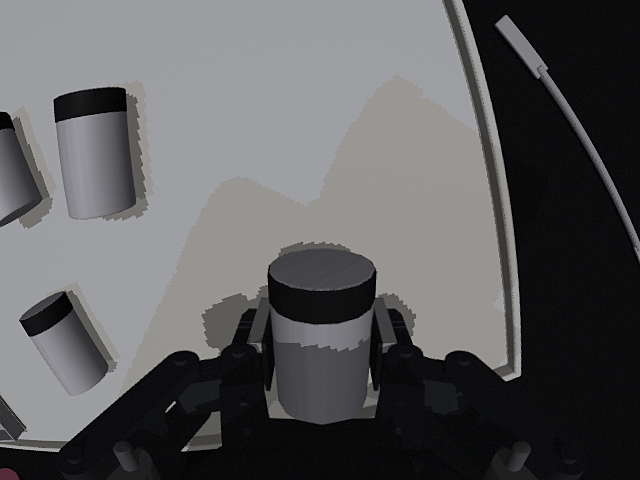

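Wrist force dropped about 4 N on the lift, so this one is full (an empty would be about 0.6 N). It goes on the bed.

```bash
cat >> h.py <<'E'
def bedz(y): return .004+.0127-.0524*y
def place_bed(y,x=0.,off=-.018):
    p=st()['ee_pos']; line_to([p[0],p[1],.14],None,.25)
    c=hw(x,y); R=best([*c,.14],HY); move_to(np.array([*c,.14]),R)
    print('held w',round(st()['grip_width'],4))
    z=bedz(y)+.020+off+.0005
    line_to([*c,z+.02],None,.25); line_to([*c,z],None,.05)
    print('at',np.round(st()['ee_pos'],4),'F',np.round(st()['wrist_force'],2))
    set_gripper(.052); sleep(.15)
    line_to([*c,z+.03],None,.06); line_to([*c,.15],None,.25)
    print('t',st()['t'])
def clear_look(name):
    """arm back over holder-low-x side"""
    s=look('top',name)
    for c in findcans(s,(.36,.77,-.43,.33)): print(np.round(c['c'],4),'yaw',round(float(c['yaw']),3),np.round(c['size'],1),round(c['ztop'],4), 'h',np.round([(c['c']-HO)@hx,(c['c']-HO)@hy],3))
    return s
E
python3 - <<'E'
from h import *
place_bed(.035)
look('wrist','w3'); print(np.round(st()['ee_pos'],4)); clear_look('t3')
E
```

```text
held w 0.0384
at [0.6194 0.2348 0.0182] F [-0.96 -0.08  2.66]
t 20.4833
[0.6177 0.2343 0.1487]
[ 0.5995 -0.131 ] yaw 0.1 [63.9 40.1] 0.045 h [-0.068 -0.325]
[ 0.5778 -0.2104] yaw -0.253 [39.3 65.6] 0.045 h [-0.1   -0.401]
[ 0.4752 -0.1168] yaw 0.028 [64.1 39.4] 0.045 h [-0.19  -0.294]
```

View pics/w3.png

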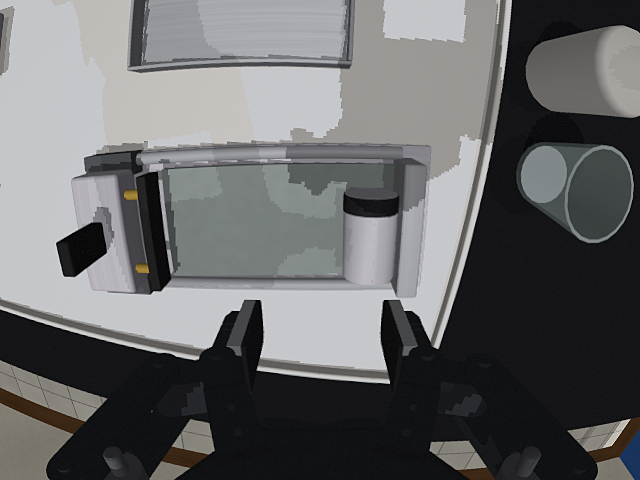

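View pics/t3.png

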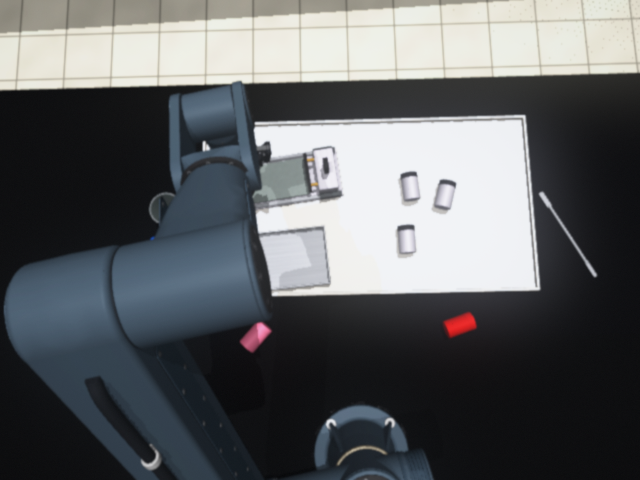

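Wrist view: the can lies against the stop, crosswise, at (371,235). Next is the isolated can at top pixel (406,239).

```bash
python3 - <<'E'
from h import *
print(pick(np.array([.475,-.1165]),.01)[1])
s=clear_look('t4')
E
```

```text
pick w 0.0381 0.0383 down [ 0.21 -0.33 -0.97] lift [-0.12 -0.52 -3.51] t 25.5583
-3.505181704884516
```

View pics/t4.png

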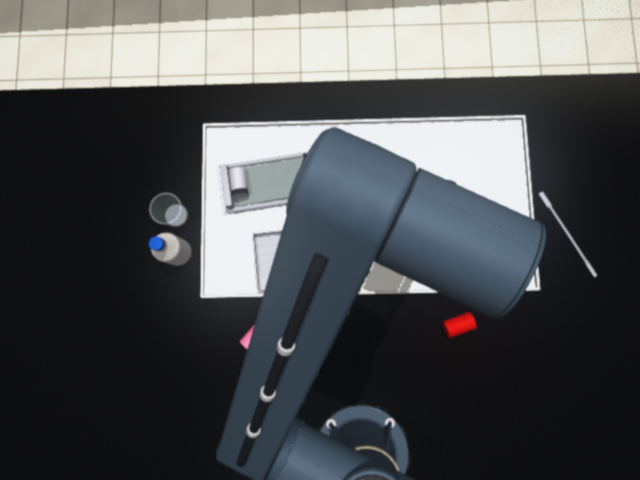

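```bash
python3 - <<'E'
from h import *
s=dict(np.load('pics/t4.npz')); 
for n,P,r,m in comps(cloud(s),.04,.075,(.55,.68,.22,.285),30): print(n,r,(np.array(r[0])/1000-HO)@hx,(np.array(r[0])/1000-HO)@hy)
place_bed(.0,-.003)
look('wrist','w5'); clear_look('t5')
E
```

```text
379 ((616.8721313476562, 268.7845458984375), (64.35781860351562, 34.81796646118164), 4.197779655456543) 0.002449875796328826 0.06907916946063025
held w 0.0385
at [0.6211 0.1997 0.0199] F [-0.06 -0.49  1.79]
t 31.0917
[ 0.5998 -0.1305] yaw 0.077 [64.9 40.2] 0.0455 h [-0.068 -0.324]
[ 0.5789 -0.2107] yaw -0.263 [39.7 65.5] 0.045 h [-0.099 -0.401]
```

View pics/w5.png

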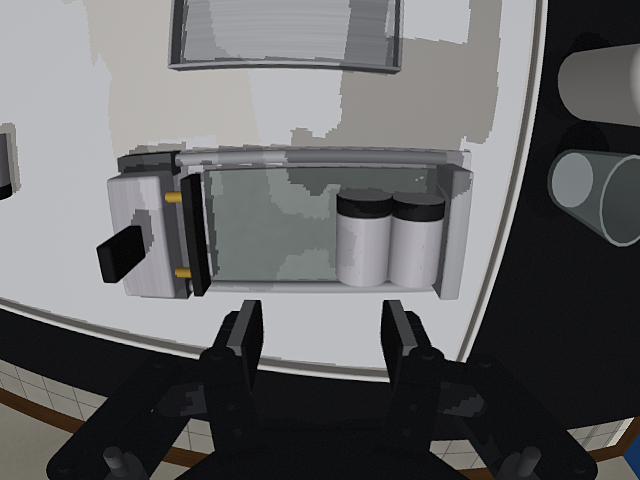

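Both cans lie in a row against the stop, at wrist (415,235) and (362,235). Next is the can at top (410,187).

```bash
python3 - <<'E'
from h import *
print(pick(np.array([.5998,-.1305]),.09)[1])
E
```

```text
pick w 0.0383 0.0385 down [ 0.47 -0.45 -1.23] lift [ 0.16  0.24 -3.83] t 36.2
-3.8342682384201847
```

```bash
python3 - <<'E'
from h import *
place_bed(-.035,-.003)
look('wrist','w6'); clear_look('t6')
E
```

```text
held w 0.0384
at [0.6259 0.165  0.022 ] F [-1.05 -1.01  4.06]
t 40.5583
[ 0.5782 -0.2106] yaw -0.279 [38.9 64.4] 0.045 h [-0.1   -0.401]
```

View pics/w6.png

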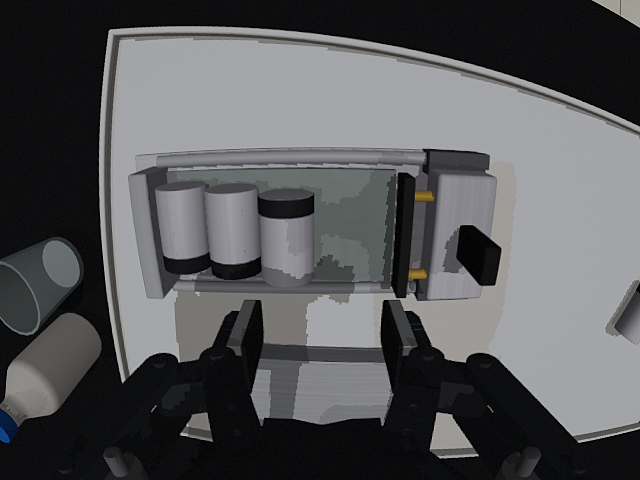

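Three in the row, at wrist (182,228), (233,230) and (285,235). Picking the last can.

```bash
python3 - <<'E'
from h import *
print(pick(np.array([.5782,-.2106]),-.265)[1])
s=look('top','t7'); W=cloud(s)
for n,P,r,m in comps(W,.035,.06,(.55,.70,.07,.285),30): print(n,r,(np.array(r[0])/1000-HO)@hx,(np.array(r[0])/1000-HO)@hy)
E
```

```text
pick w 0.0384 0.0383 down [-0.3  -0.05 -0.16] lift [-0.19 -0.31 -0.27] t 44.8333
-0.2747380628820835
511 ((637.9449462890625, 93.70594787597656), (97.519775390625, 46.963043212890625), 0.27888062596321106) -0.0001254321234498882 -0.10724424589928028
1350 ((605.6961669921875, 227.6754150390625), (97.15193176269531, 116.0914535522461), 5.373178482055664) -0.0141333727502616 0.029838136256470974
```

View pics/t7.png

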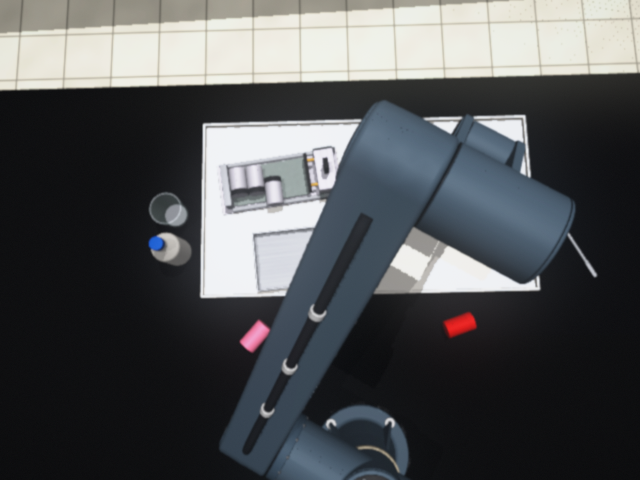

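This one reads about 0.3 N, so it is empty and goes in the steel tray. The top view also shows the third can on the bed at (274,190), knocked about 30 mm towards the robot since I placed it. I'll put that right afterwards.

```bash
python3 - <<'E'
from h import *
p=st()['ee_pos']; line_to([p[0],p[1],.14],None,.25)
c=TO; R=best([*c,.14],TY); move_to(np.array([*c,.14]),R)
print('held',st()['grip_width'])
line_to([*c,.03],None,.25); line_to([*c,.010],None,.05)
set_gripper(.052); sleep(.15)
line_to([*c,.04],None,.06); line_to([*c,.15],None,.25)
R=go([.45,-.20,.25],0)
s=look('top','t8'); W=cloud(s); print(st()['t'])
for n,P,r,m in comps(W,.038,.06,(.53,.70,.07,.285),30): print(n,r,(np.array(r[0])/1000-HO)@hx,(np.array(r[0])/1000-HO)@hy)
g=s['pixels'][110:310,190:390]; cv2.imwrite('pics/crop8.png',cv2.resize(g,None,fx=3,fy=3,interpolation=cv2.INTER_CUBIC))
E
```

```text
held 0.03840262692578272
51.0417
507 ((638.0921630859375, 93.81391906738281), (97.2698745727539, 47.062923431396484), 0.21131443977355957) 3.492389704067569e-05 -0.10715697327958627
1325 ((606.8373413085938, 225.29876708984375), (94.05805969238281, 118.46923065185547), 0.7262645363807678) -0.013320926167554962 0.02733001647360588
```

View pics/crop8.png

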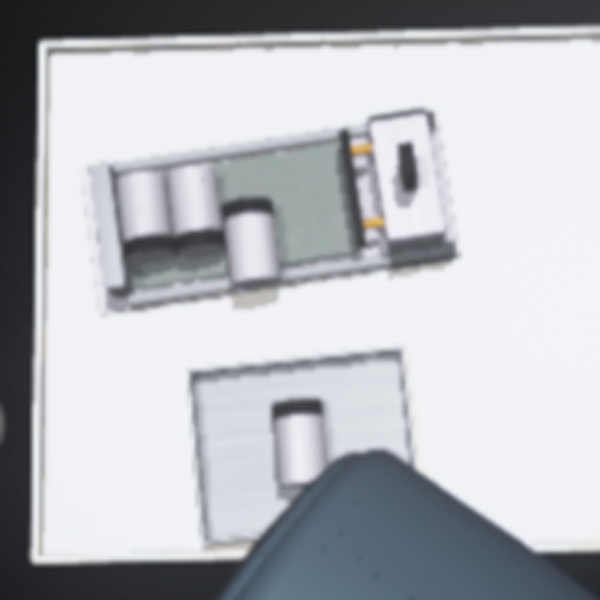

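```bash
python3 - <<'E'
from h import *
s=dict(np.load('pics/t8.npz')); W=cloud(s)
m=np.zeros((480,640),bool)
yy=(W[...,:2]-HO)@hy; xx=(W[...,:2]-HO)@hx
P=W[(W[...,2]>.03)&(W[...,2]<.065)&(abs(xx)<.09)&(yy>-.07)&(yy<.088)]
y=(P[:,:2]-HO)@hy; x=(P[:,:2]-HO)@hx
for lo in np.arange(-.035,.09,.01):
    k=(y>=lo)&(y<lo+.01)
    if k.sum()>3: print(round(lo,3),k.sum(),'x',np.round(np.percentile(x[k],[2,50,98]),4),'z',np.round(np.percentile(P[k,2],[10,50,90]),4))
k=(x<-.034)&(y<.04); 
r=cv2.minAreaRect((P[y<.012][:,:2]*1000).astype(np.float32)); print(r)
for a in(-.055,-.04,-.025,-.01,0.):
    k=(abs(x-a)<.006)&(y<.03)
    if k.any(): print(a,y[k].min(),y[k].max(), 'ymid',np.median(y[k]), np.percentile(P[k,2],90))
E
```

```text
-0.035 32 x [-0.0616 -0.029  -0.0013] z [0.0387 0.0438 0.0467]
-0.025 139 x [-0.0634 -0.0334 -0.0001] z [0.0459 0.0522 0.057 ]
-0.015 128 x [-0.0636 -0.0348 -0.0006] z [0.0523 0.0567 0.0597]
-0.005 123 x [-0.0631 -0.0343 -0.0019] z [0.0516 0.0555 0.0591]
0.005 114 x [-0.0629 -0.0229  0.0283] z [0.0378 0.0466 0.0526]
0.015 136 x [-0.031  -0.0005  0.0312] z [0.0442 0.05   0.0547]
0.025 130 x [-0.0307 -0.0032  0.0311] z [0.051  0.0548 0.0583]
0.035 116 x [-0.0306 -0.0016  0.0316] z [0.0492 0.0538 0.057 ]
0.045 106 x [-0.0303 -0.0008  0.0332] z [0.0373 0.0441 0.0512]
0.055 137 x [-0.0283  0.0017  0.0328] z [0.0433 0.048  0.0528]
0.065 128 x [-0.0287  0.0011  0.0334] z [0.0487 0.0528 0.0559]
0.075 117 x [-0.0279  0.0006  0.0337] z [0.0474 0.0513 0.0544]
0.085 29 x [-0.027  -0.0015  0.0307] z [0.0445 0.0467 0.0496]
((593.5094604492188, 188.13526916503906), (65.17839813232422, 38.950416564941406), 6.7550048828125)
-0.055 -0.02657621363696511 0.012030803476140816 ymid -0.008979149481288091 0.058108793937920664
-0.04 -0.0270610349380263 0.010741133047903353 ymid -0.00940719602783551 0.059086934518495025
-0.025 -0.027158625350953945 0.029762384255399055 ymid 0.0026246883104186344 0.0584418536913266
-0.01 -0.027117967369598803 0.02973288763457842 ymid -0.00032364443755665355 0.058215149165814606
0.0 -0.02771051788283313 0.029575587691250457 ymid 0.009134405153820352 0.05828992252532945
```

Can 3 has slid along its axis to x≈-32 mm on the bed. It is still flat and touching the row. I'll push it back axially with closed fingers on its end face.

```bash
python3 - <<'E'
from h import *
set_gripper(0.0)
y=-.0105; c=hw(-.10,y); R=best([*c,.12],HY); move_to(np.array([*c,.12]),R)
line_to([*c,.036],None,.15); f0=st()['wrist_force'].copy()
for x in(-.08,-.07,-.06,-.052,-.047):
    line_to([*hw(x,y),.036],None,.04); s=st(); f=s['wrist_force']-f0; print(x,'fx',round(f[:2]@hx,2),'fy',round(f[:2]@hy,2),round(f[2],2))
line_to([*hw(-.10,y),.036],None,.1); line_to([*hw(-.10,y),.14],None,.25)
R=go([.45,-.20,.25],0)
s=look('top','t9'); W=cloud(s); print(st()['t'])
yy=(W[...,:2]-HO)@hy; xx=(W[...,:2]-HO)@hx
P=W[(W[...,2]>.035)&(W[...,2]<.065)&(abs(xx)<.09)&(yy>-.07)&(yy<.088)]
y=(P[:,:2]-HO)@hy; x=(P[:,:2]-HO)@hx
for lo in np.arange(-.035,.09,.01):
    k=(y>=lo)&(y<lo+.01)
    if k.sum()>3: print(round(lo,3),k.sum(),'x',np.round(np.percentile(x[k],[2,50,98]),4),'z',np.round(np.percentile(P[k,2],[10,50,90]),4))
g=s['pixels'][110:310,190:390]; cv2.imwrite('pics/crop9.png',cv2.resize(g,None,fx=3,fy=3,interpolation=cv2.INTER_CUBIC))
E
```

```text
-0.08 fx -0.45 fy -0.67 -0.58
-0.07 fx 0.33 fy 0.68 -0.65
-0.06 fx 1.0 fy -0.06 -0.02
-0.052 fx 0.14 fy 0.28 -0.57
-0.047 fx 0.32 fy 0.93 -0.36
58.65
-0.035 33 x [-0.0324 -0.0033  0.0295] z [0.0404 0.0436 0.0477]
-0.025 130 x [-0.0334 -0.0039  0.0289] z [0.0469 0.0522 0.0566]
-0.015 125 x [-0.0332 -0.005   0.0289] z [0.0529 0.0571 0.0598]
-0.005 122 x [-0.0336 -0.0028  0.0283] z [0.0516 0.0552 0.0581]
0.005 110 x [-0.0327 -0.0031  0.0302] z [0.0388 0.0474 0.0528]
0.015 133 x [-0.031  -0.0005  0.0303] z [0.0443 0.0502 0.0551]
0.025 126 x [-0.0305 -0.0013  0.0311] z [0.0519 0.055  0.0583]
0.035 118 x [-0.031  -0.0021  0.0312] z [0.0498 0.0537 0.057 ]
0.045 104 x [-0.0302 -0.0002  0.0326] z [0.0388 0.0444 0.0503]
0.055 126 x [-0.0282  0.002   0.0331] z [0.0429 0.0486 0.053 ]
0.065 127 x [-0.028   0.0003  0.033 ] z [0.0493 0.0532 0.0557]
0.075 113 x [-0.0284  0.0006  0.0343] z [0.0477 0.0511 0.0544]
0.085 29 x [-0.0256  0.0067  0.0318] z [0.0448 0.0472 0.0496]
```

View pics/crop9.png

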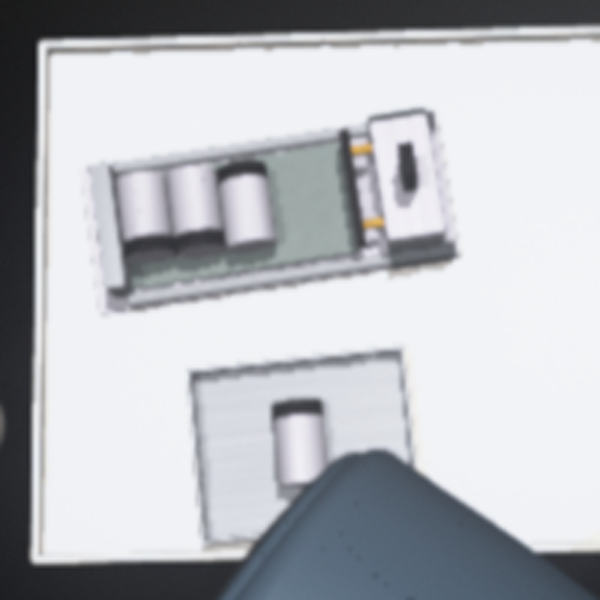

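Row repaired: all centres are within 4 mm of the bed's middle line. Now clamping with the jaw. By geometry the pad meets the row at about 60 mm of slide, so the target is about 68 mm.

```bash
python3 - <<'E'
from h import *
np.set_printoptions(precision=4,suppress=True)
set_gripper(.06)
x0=-.002; c=hw(x0,-.138); R=best([*c,.16],HY); move_to(np.array([*c,.16]),R)
line_to([*c,.066],None,.12)
set_gripper(0.0,60); s=st(); p0=s['ee_pos'].copy(); fb=s['wrist_force'].copy()
print('w',s['grip_width'],'y',(p0[:2]-HO)@hy,'f',fb)
ys=[-.110,-.085,-.080,-.077,-.074,-.072,-.070]
for y in ys:
    line_to([*hw(x0,y),.066],None,.05); sleep(.1); s=st()
    print(y,'y',round((s['ee_pos'][:2]-HO)@hy,4),'slide',round((s['ee_pos'][:2]-p0[:2])@hy,4),'fy',round((s['wrist_force']-fb)[:2]@hy,2),round(s['grip_width'],4))
print(s['t']); look('top','t10')
E
```

```text
w 0.011046847437078806 y -0.1377978888623279 f [-0.3251  0.7075  4.4377]
-0.11 y -0.1132 slide 0.0246 fy -9.58 0.011
-0.085 y -0.0882 slide 0.0496 fy -9.52 0.0114
-0.08 y -0.0833 slide 0.0545 fy -10.07 0.0117
-0.077 y -0.0806 slide 0.0572 fy -9.85 0.0109
-0.074 y -0.0777 slide 0.0601 fy -10.99 0.0113
-0.072 y -0.076 slide 0.0618 fy -12.35 0.0114
-0.07 y -0.0742 slide 0.0636 fy -11.77 0.0115
65.2583
```

View pics/t10.png

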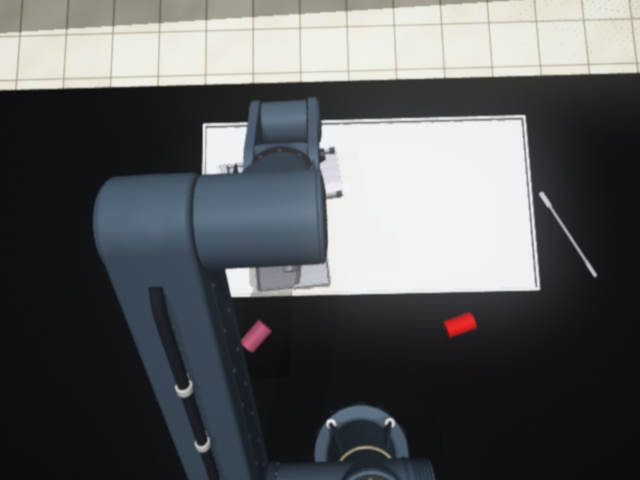

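```bash
python3 - <<'E'
from h import *
x0=-.002; fb=np.array([-.3251,.7075,4.4377]); 
for y in(-.068,-.0665,-.0655):
    line_to([*hw(x0,y),.066],None,.04); sleep(.15); F=[]
    for _ in range(6): s=st(); F.append((s['wrist_force']-fb)[:2]@hy); sleep(.03)
    Y=(s['ee_pos'][:2]-HO)@hy; print(y,'slide',round(Y+.1378,4),'fy',round(np.mean(F),2))
set_gripper(.04); p=st()['ee_pos']; line_to([p[0],p[1],.17],None,.15)
look('wrist','w11'); 
R=go([.45,-.20,.25],0); s=look('top','t11'); print(st()['t'])
W=cloud(s)
yy=(W[...,:2]-HO)@hy; xx=(W[...,:2]-HO)@hx
P=W[(W[...,2]>.035)&(abs(xx)<.09)&(yy>-.16)&(yy<.12)]
y=(P[:,:2]-HO)@hy; x=(P[:,:2]-HO)@hx
for lo in np.arange(-.12,.09,.01):
    k=(y>=lo)&(y<lo+.01)
    if k.sum()>3: print(round(lo,3),k.sum(),'x',np.round(np.percentile(x[k],[2,50,98]),4),'z',np.round(np.percentile(P[k,2],[10,50,90]),4))
k=(P[:,2]>.075)
if k.any(): print('fin',x[k].mean(),y[k].min(),y[k].max())
g=s['pixels'][110:310,190:390]; cv2.imwrite('pics/crop11.png',cv2.resize(g,None,fx=3,fy=3,interpolation=cv2.INTER_CUBIC))
E
```

```text
-0.068 slide 0.0653 fy -13.99
-0.0665 slide 0.0665 fy -14.55
-0.0655 slide 0.0672 fy -15.19
69.8917
-0.1 9 x [-0.0436 -0.0133  0.0304] z [0.0396 0.0506 0.0526]
-0.09 181 x [-0.049  -0.0033  0.0444] z [0.0494 0.0533 0.0562]
-0.08 189 x [-0.0495 -0.0091  0.0429] z [0.0502 0.0544 0.099 ]
-0.07 170 x [-0.0496 -0.0135  0.0433] z [0.0501 0.0541 0.1003]
-0.06 180 x [-0.0498 -0.0046  0.0433] z [0.0497 0.0531 0.0561]
-0.05 108 x [-0.0487 -0.0053  0.0427] z [0.0458 0.0523 0.0556]
-0.04 117 x [-0.0458 -0.0045  0.0399] z [0.0438 0.0527 0.0557]
-0.03 136 x [-0.043  -0.0021  0.0385] z [0.0429 0.0514 0.055 ]
-0.02 125 x [-0.0335 -0.0039  0.0287] z [0.0514 0.0556 0.0584]
-0.01 127 x [-0.0334 -0.0041  0.0284] z [0.0526 0.0569 0.0599]
-0.0 113 x [-0.0337 -0.004   0.0292] z [0.048  0.0532 0.0573]
0.01 119 x [-0.0304 -0.0005  0.0314] z [0.0395 0.0464 0.0511]
0.02 130 x [-0.0313 -0.0022  0.0315] z [0.0489 0.0531 0.0574]
0.03 123 x [-0.0309 -0.0008  0.0309] z [0.0508 0.0548 0.0575]
0.04 107 x [-0.0307 -0.0009  0.0316] z [0.0462 0.0508 0.054 ]
0.05 122 x [-0.0284  0.0039  0.034 ] z [0.0376 0.0442 0.0492]
0.06 127 x [-0.0282 -0.0001  0.0328] z [0.048  0.0523 0.0555]
0.07 118 x [-0.0285  0.002   0.0337] z [0.0498 0.0529 0.0561]
0.08 104 x [-0.0285  0.0011  0.0331] z [0.0428 0.0486 0.0528]
fin -0.00419054621548886 -0.07457802722180655 -0.06243368406869223
```

View pics/crop11.png

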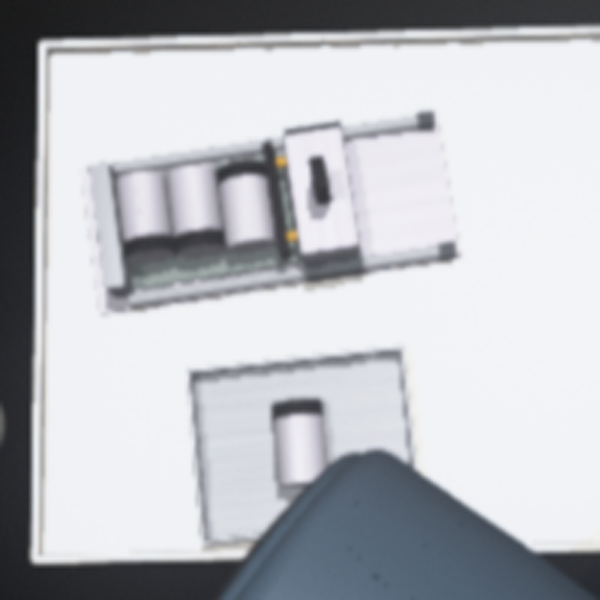

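View pics/w11.png

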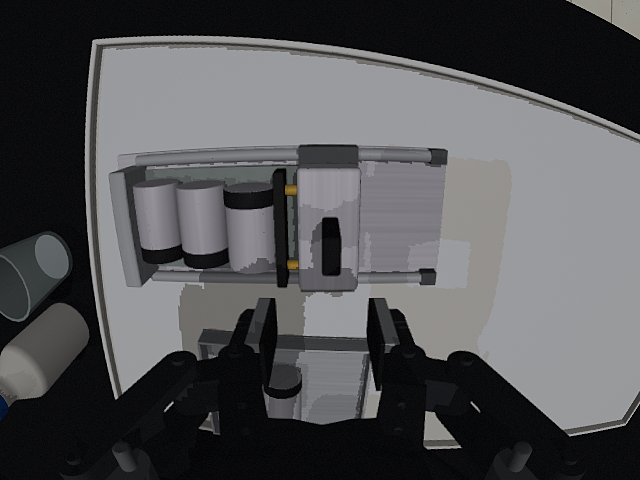

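Wrist view: three cans between stop and pad, rods shortened. I'll check the pad compression by comparing the pad-to-block distance before and after clamping.

```bash
python3 - <<'E'
from h import *
def prof(fn,z,y0,y1):
    s=dict(np.load('pics/%s.npz'%fn)); f=240/np.tan(np.radians(s['vfov'])/2)
    K=np.array([[f,0,s['cx']],[0,f,s['cy']],[0,0,1]]); g=s['pixels'].mean(2).astype(np.float32)
    ys=np.arange(y0,y1,.0005); acc=[]
    for x in np.arange(-.012,.022,.002):
        P=np.array([[*hw(x,y),z] for y in ys]); uv,_=cv2.projectPoints(P,s['rvec'],s['tvec'],K,None)
        uv=uv.reshape(-1,2).astype(np.float32); acc.append(cv2.remap(g,uv[:,0].reshape(1,-1),uv[:,1].reshape(1,-1),1)[0])
    return ys,np.mean(acc,0)
def edge(ys,a,lo,hi,sign):
    d=np.gradient(cv2.GaussianBlur(a.reshape(1,-1).astype(np.float32),(0,0),3)[0])*sign
    k=(ys>lo)&(ys<hi); return ys[k][np.argmax(d[k])]
for fn,sl in(('t2',0),('t9',0),('t11',.068)):
    ys,a=prof(fn,.047,-.16,-.0); 
    print(fn,[(round(y-sl,4),int(v)) for y,v in zip(ys[::6],a[::6]) if -.135<y-sl<-.075])
    print('block front',edge(ys,a,sl-.125,sl-.105,-1),'pad back',edge(ys,a,sl-.108,sl-.088,-1))
E
```

```text
t2 [(np.float64(-0.133), 79), (np.float64(-0.13), 136), (np.float64(-0.127), 192), (np.float64(-0.124), 219), (np.float64(-0.121), 237), (np.float64(-0.118), 240), (np.float64(-0.115), 228), (np.float64(-0.112), 178), (np.float64(-0.109), 153), (np.float64(-0.106), 172), (np.float64(-0.103), 193), (np.float64(-0.1), 191), (np.float64(-0.097), 162), (np.float64(-0.094), 96), (np.float64(-0.091), 67), (np.float64(-0.088), 82), (np.float64(-0.085), 109), (np.float64(-0.082), 140), (np.float64(-0.079), 162), (np.float64(-0.076), 165)]
block front -0.11299999999999996 pad back -0.09549999999999995
t9 [(np.float64(-0.133), 84), (np.float64(-0.13), 139), (np.float64(-0.127), 194), (np.float64(-0.124), 220), (np.float64(-0.121), 237), (np.float64(-0.118), 240), (np.float64(-0.115), 229), (np.float64(-0.112), 179), (np.float64(-0.109), 155), (np.float64(-0.106), 173), (np.float64(-0.103), 194), (np.float64(-0.1), 192), (np.float64(-0.097), 164), (np.float64(-0.094), 98), (np.float64(-0.091), 71), (np.float64(-0.088), 85), (np.float64(-0.085), 111), (np.float64(-0.082), 141), (np.float64(-0.079), 163), (np.float64(-0.076), 166)]
block front -0.11299999999999996 pad back -0.09549999999999995
t11 [(np.float64(-0.135), 67), (np.float64(-0.132), 84), (np.float64(-0.129), 146), (np.float64(-0.126), 204), (np.float64(-0.123), 229), (np.float64(-0.12), 239), (np.float64(-0.117), 236), (np.float64(-0.114), 203), (np.float64(-0.111), 129), (np.float64(-0.108), 115), (np.float64(-0.105), 102), (np.float64(-0.102), 72), (np.float64(-0.099), 68), (np.float64(-0.096), 93), (np.float64(-0.093), 143), (np.float64(-0.09), 178), (np.float64(-0.087), 203), (np.float64(-0.084), 219), (np.float64(-0.081), 227), (np.float64(-0.078), 231)]
block front -0.0449999999999999 pad back -0.03599999999999989
```

```bash
python3 - <<'E'
from h import *
R=go([.45,-.33,.28],0); sleep(.3)
s=look('top','t12')
for c in findcans(s,(.36,.52,-.02,.27)): d=c['c']-TO; print('tray can',np.round(d,3),np.round(c['size'],1),c['ztop'])
W=cloud(s); yy=(W[...,:2]-HO)@hy; xx=(W[...,:2]-HO)@hx
for lo in(-.02,.02,.06):
    k=(W[...,2]>.045)&(yy>lo)&(yy<lo+.02)&(abs(xx)<.08); print(lo,np.percentile(xx[k],[2,98]))
cv2.imwrite('pics/crop12.png',cv2.resize(s['pixels'][110:310,140:400],None,fx=3,fy=3,interpolation=cv2.INTER_CUBIC))
print(st()['t'])
E
```

```text
tray can [0.001 0.002] [64.  39.2] 0.04830923837073317
-0.02 [-0.0336025   0.02853521]
0.02 [-0.03087251  0.03101773]
0.06 [-0.02764318  0.03382608]
70.8333
```

View pics/crop12.png

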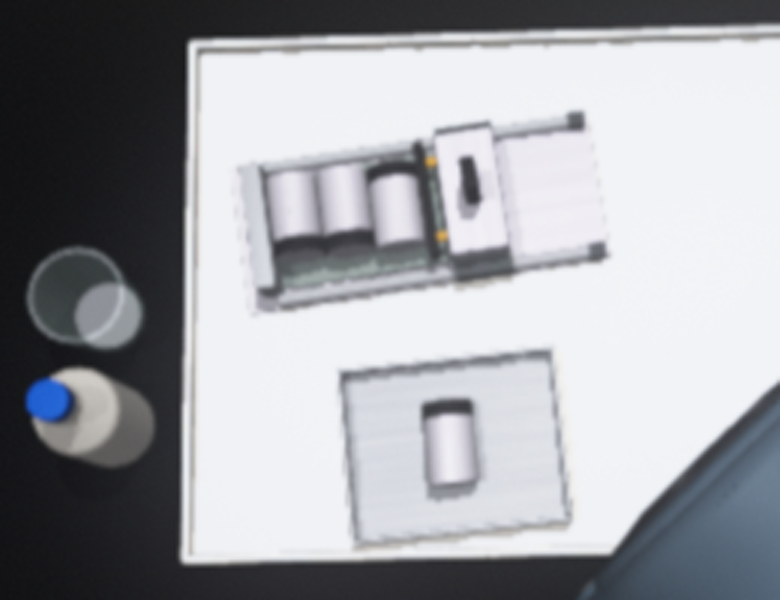

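The final picture shows the row clamped at crop (295–395, 205), the empty canister lying in the steel tray at (450,445), and the bottle and beaker where they were. Handing in.

```bash
python3 - <<'E'
from h import *
job_done(); print(st()['t'])
E
```

```text
the job is handed in; nothing more can be done
the job is handed in; nothing more can be done
```

The job is handed in at about 71 s of the 210 s allowed. I drew the jaw fully back and lifted all four canisters that were there. Three were full, with lifts of about 3.5 to 4 N; they lie in a row on the bed against the stop. One was empty, at about 0.3 N; it lies in the middle of the steel tray. The row is left clamped.

- **Knocked canister:** after I placed it, the third full canister was knocked about 30 mm sideways along its axis. I pushed it back, and all three are now within about 3 mm of the bed's middle line and crosswise.
- **Pad compression:** three estimates put the pad's give at about 7 mm (measured jaw travel), 8.5 mm (pictures) and 9 to 10 mm (force rise). They differ by a few millimetres, but all lie within the required 4 to 12 mm.
- **Other checks:** the last picture shows the wash bottle and beaker in place and the gripper clear of everything. The force readings drift by about 1 N, which does not affect which canisters are full.

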